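Index the vial carousel to its empty seat

ROBOT

A 7-joint arm with a two-finger parallel gripper is mounted at the origin on a cart in front of the work surface, level with it; the furniture and walls round the work are solid. World frame = base frame: x ahead of the robot, y to its left, z up, the work surface at z = 0. Lengths are in m, angles in rad, forces in N, time in s.
With the tool pointing down it reaches from about 0.4 to 0.9 m from the base axis. Payload 5.5 kg.
Tool frame: the origin (TCP) lies midway between the tips of the shut fingers; the grasp point (between the pads) lies 19 mm behind it (manip.grip_depth is the distance from the TCP to the grasp point, in m); z points along the fingers, y is the line along which they close (so a half turn about z gives the same grasp; the last joint's range is limited). The gripper opens to 92 mm and grips with 3 to 60 N. Pads are 19 mm wide; open, the fingers measure 130 mm over their backs; the gripper's body (75 mm by 190 mm) begins 47 mm behind the grasp point.
Start: joints at [1.59, 0.501, -0.427, 1.55, 0.221, 1.138, -0.21], TCP at [0.157, -0.631, 0.227] pointing down, gripper open.
Joint ranges: [-2.88, 2.88], [-0.31, 2.03], [-1.54, 1.56], [0.2, 2.42], [-1.41, 4.55], [0.19, 2.02], [-2.57, 2.57]. Speed limits (rad/s): [2.57, 2.57, 3.14, 3.14, 3.14, 3.14, 3.14].

INTERFACE

Orientations are given as a unit quaternion [x, y, z, w].
In Python, from bench import manip, effector, viewer gives the robot as it stands. Calls block until the motion is done:
- manip.move_pose(position, orientation): joint-space move of the TCP to a pose.
- manip.servo_line(position, ori=None, vel=0.15): straight line of the TCP; ori=None keeps the orientation; vel is the mean speed in m/s.
- manip.movej(angles): joint-space move.
- effector.open_jaws() and effector.close(f_grip=None): open the fingers fully, or close them until they stop; f_grip is the grip in N (None keeps the last).
- manip.sleep(seconds).
- manip.solve_ik(position, orientation): joint angles nearest the present ones, or None.
- viewer.get_image(name): name is "side" or "top" or "wrist"; returns the picture (384x512x3 uint8, red, green, blue); there is no depth.
- viewer.get_calibration(name): a dict with "vfov" (degrees; the focal length in pixels is half the picture's height over the tangent of half this angle, whatever the lens; pixels are square), "cx", "cy" (the principal point, pixels), "eye" and "attitude" of the camera in the world. Camera axes: x right, y down, z forward; pixel columns grow to the right and rows downward; lengths in m; the calibration is good to about 2 mm. The wrist camera is an equidistant fisheye: a pixel r from the principal point sees the ray r / f radians off the axis. A picture is of the moment at which its call begins: read the wrist's pose just before it. get_calibration takes no time and is no camera call; for the wrist camera it gives the pose at the moment of the call.
A pose or a line that the arm cannot do raises manip.PlanningError and nothing moves.
- manip.hand_in(): hands the job in; it is judged then, once.
Readings, each from a call of its own:
- manip.current_clock(): time.
- manip.current_q(): joint angles.
- manip.current_joint_velocities(): joint speeds.
- manip.current_tau(): joint torques, N m.
- manip.current_tool_pos(): TCP position.
- manip.current_tcp_rot(): TCP orientation.
- manip.current_force(): force on the tool from outside, world axes, zero at the start.
- manip.current_wrist_torque(): the same for the moment, N m.
- manip.current_finger_gap(): finger opening in m.
- manip.current_gripper_force(): force on a finger pad.
Only numpy, scipy, OpenCV 4.12 (cv2) and the standard library are available. Lean on these libraries where they do the work, as an engineer would, in place of code of your own. Each camera call takes 0.05 s, during which the arm holds its last target. There are 200 camera calls.

TASK

Turn the vial carousel by pushing on one of its bare spokes with a fingertip until its one empty cup faces the arrow on the foot, in line with it, ready for the next vial, and leave it standing there. Do not touch the vials in the other cups, which stay seated, and leave the next vial and the things round about where they are.

Things in the scene. Friction and masses are not known exactly. Their poses are not given: they have to be found in the camera images.
- station: Fixed foot: dark steel disc 136 mm across, 10 mm high, under the carousel, with a flat tongue (24 mm wide, 6 mm thick) running out along its +x to 175 mm from the axis. On the tongue lies a light metal arrow, top 12 mm above the worktop, pointing in at the carousel. Origin on the carousel's vertical axis at worktop height; +x from the axis toward the arrow, z up.
- carousel: Turning part: grey disc 146 mm across, 12 to 24 mm above the worktop, with 4 white cups (30 mm wide, rims 44 mm up) centred 52 mm from the axis, 90 degrees apart, and 4 spokes midway between them. Origin on the vertical axis at worktop height; +x runs through the empty cup, z up. Turns about z either way without stops, light friction (under 1 N at a spoke's end), stays where left.
- spoke (a point): Point on the middle line of one of the 4 bare steel spokes, 100 mm from the axis, 24 mm above the worktop. The spokes stand at 45, 135, 225 and 315 degrees from the carousel's +x (this one at 45), level and round, 12 mm thick (18 to 30 mm up), reaching from the disc to 127 mm from the axis, each with a black ball 18 mm across on its end.
- empty_seat (a point): The floor centre of the one cup that holds no vial, on the carousel's +x, 52 mm from the axis and 24 mm above the worktop.
- arrow_tip (a point): The point of the loading arrow, 132 mm from the axis on the station's +x, 12 mm above the worktop.
- vial_a: A small capped glass vial, 21 mm across and 51 mm tall, weighing little, standing loose in the carousel's cup on the carousel's +y; its top is 75 mm above the worktop. Origin at the centre of its underside, z up.
- vial_b: A small capped glass vial, 21 mm across and 51 mm tall, weighing little, standing loose in the carousel's cup on the carousel's -x; its top is 75 mm above the worktop. Origin at the centre of its underside, z up.
- vial_c: A small capped glass vial, 21 mm across and 51 mm tall, weighing little, standing loose in the carousel's cup on the carousel's -y; its top is 75 mm above the worktop. Origin at the centre of its underside, z up.
- vial_next: The next vial, 21 mm across and 51 mm tall, standing on the worktop beside the arrow, about 200 mm from the carousel's axis. Origin at the centre of its underside. Leave alone.
- beaker_small: Small empty beaker, 52 mm across, 46 mm high, origin at the centre of its underside, front left. Leave alone.
- pipette_bulb: Rubber pipette bulb lying on its side, 41x72x41 mm, origin at the centre of its underside, front right corner. Leave alone.

How it is judged:
By the outcome, as a careful person would: the job done as asked, in the order asked, and still so for the second after the job is handed in, with the robot touching nothing.
It also fails if it takes over 45 s, if anything falls off the work surface, if the arm or the gripper's body presses on something with over 40 N, if the wrist force passes 120 N, or if a joint passes its speed limit or range.

## Working session

There is one attempt and no reset: what is moved stays moved. The work goes in short steps, each a Python script; the robot and the scene stay as the last script left them, time stands still between calls to the robot, and variables do not carry over. Pictures are saved under pics/ and viewed, at most 10 in all, crops included, and the job is handed in when it is done.

```bash
mkdir -p pics; python3 - <<'E'
from bench import manip, effector, viewer
import cv2
for n in ("top","side"):
    im=viewer.get_image(n); cv2.imwrite(f"pics/{n}0.png",im[:,:,::-1]); print(n,viewer.get_calibration(n))
print(manip.current_clock(),manip.current_tcp_rot())
E
```

```text
top {'vfov': 42.6717140294794, 'cx': 259.0704542793377, 'cy': 191.16335113019326, 'eye': array([ 0.42805398, -0.02278898,  1.31369268]), 'attitude': array([-0.69912018,  0.71279587, -0.04027328,  0.03912901])}
side {'vfov': 45.775836411286654, 'cx': 263.5361050260705, 'cy': 192.55181867784674, 'eye': array([-0.02549401,  1.05540563,  0.53695978]), 'attitude': array([-0.1936655 ,  0.80563335, -0.54385873,  0.13291448])}
0.1 [ 9.92574038e-01  1.21638950e-01 -7.45559464e-05 -8.60057582e-04]
```

View pics/top0.png

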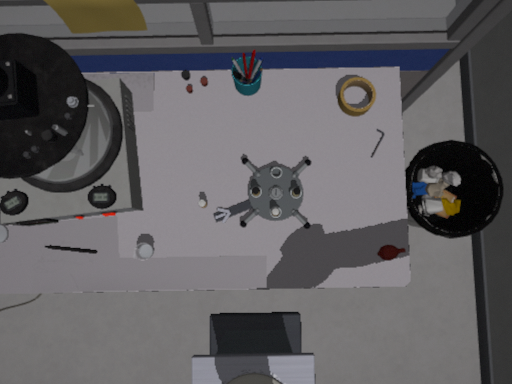

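View pics/side0.png

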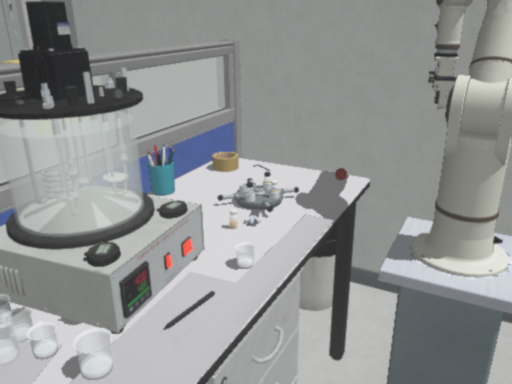

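The top view shows the carousel at about (275,192), the arrow at (222,214), and the next vial at (203,203). I'll enlarge the carousel to find the empty cup.

```bash
cat > h.py <<'E'
import numpy as np
from scipy.spatial.transform import Rotation as R
from bench import manip, effector, viewer
C=viewer.get_calibration("top"); f=192/np.tan(np.radians(C["vfov"]/2)); M=R.from_quat(C["attitude"])
def ray(p,z):
    d=M.apply([(p[0]-C["cx"])/f,(p[1]-C["cy"])/f,1]); return C["eye"]+d*(z-C["eye"][2])/d[2]
def proj(P):
    c=M.inv().apply(np.asarray(P)-C["eye"]); return c[...,:2]/c[...,2:]*f+[C["cx"],C["cy"]]
E
python3 - <<'E'
from h import *
import cv2
im=cv2.imread("pics/top0.png")[140:240,190:320]
cv2.imwrite("pics/crop0.png",cv2.resize(im,None,fx=6,fy=6,interpolation=cv2.INTER_CUBIC))
print(ray((275,192),.024),ray((222,214),.012))
E
```

```text
[ 0.57050224 -0.06829726  0.024     ] [0.51588022 0.07310822 0.012     ]
```

View pics/crop0.png

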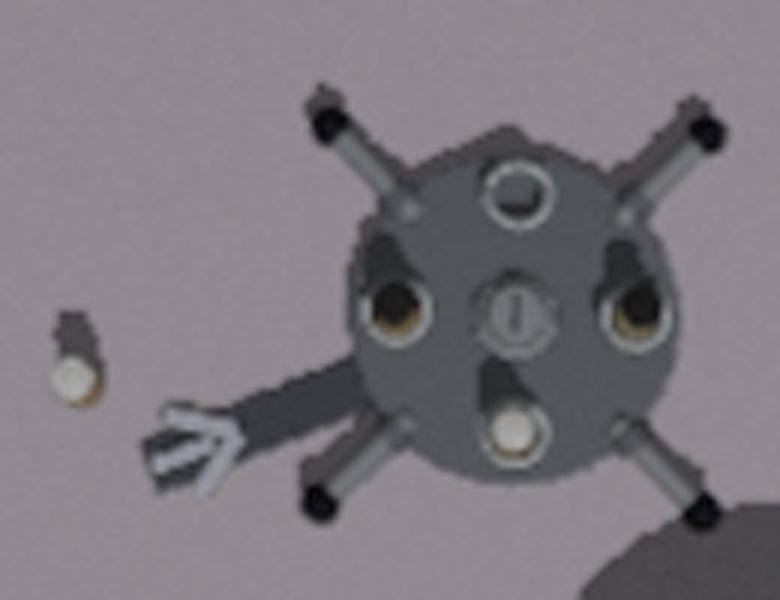

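The zoomed crop shows the empty cup at the top (518,193). Vials stand in the other three cups, and the balls are near (330,125), (707,132), (703,512) and (320,503). The arrow tip is at (243,437), so the carousel needs about 110° CCW. Next I'll refine the measurements and check IK for pushing the near-right spoke.

```bash
cat >> h.py <<'E'
import cv2
def measure(im, guess):   # guess: 4 ball pixels; returns axis and spoke angles
    g=cv2.cvtColor(im,cv2.COLOR_RGB2GRAY).astype(float); B=[]
    for u,v in guess:
        u0,v0=int(round(u)),int(round(v)); w=g[v0-4:v0+5,u0-4:u0+5]
        k=np.clip(70-w,0,None)**1; yy,xx=np.mgrid[v0-4:v0+5,u0-4:u0+5]
        B.append(ray((np.sum(k*xx)/k.sum(),np.sum(k*yy)/k.sum()),.024))
    B=np.array(B)[:,:2]; c=B.mean(0); d=B-c
    return c,np.degrees(np.arctan2(d[:,1],d[:,0]))%360,np.hypot(*d.T)
def tool(c,ang,r=.105,flip=False):   # tool down, y tangential at ang (deg)
    a=np.radians(ang); t=np.array([-np.sin(a),np.cos(a),0])*(-1 if flip else 1)
    z=np.array([0,0,-1.]); q=R.from_matrix(np.column_stack([np.cross(t,z),t,z])).as_quat()
    return q
E
python3 - <<'E'
from h import *
im=cv2.imread("pics/top0.png")[:,:,::-1].copy()
o=lambda x,y:(190+x/6-.4,140+y/6-.4)
print(measure(im,[o(330,125),o(707,132),o(703,512),o(320,503)]))
c=measure(im,[o(330,125),o(707,132),o(703,512),o(320,503)])[0]
for p,z in ((o(243,437),.012),(o(150,442),.006),(o(160,490),.006),(o(155,466),.006),(o(75,380),.051),(o(518,193),.044),(o(515,315),.03)):
    w=ray(p,z)[:2]-c; print(w,np.hypot(*w),np.degrees(np.arctan2(w[1],w[0])))
for flip in (0,1):
  for A in range(205,335,15):
    a=np.radians(A); P=[*(c+.105*np.array([np.cos(a),np.sin(a)])),.022]
    q=manip.solve_ik(P,tool(c,A,flip=flip)); print(flip,A,None if q is None else np.round(q,2))
E
```

```text
(array([ 0.56975882, -0.06890423]), array([ 42.26922718, 312.83764989, 222.16308428, 132.48085046]), array([0.11884403, 0.11851693, 0.1195831 , 0.11829037]))
[-0.05013539  0.12049111] 0.1305054256525084 112.59180604336032
[-0.05113669  0.1621393 ] 0.17001210039730305 107.50461609525694
[-0.07251964  0.15790625] 0.1737627211247762 114.66730988479277
[-0.06183791  0.16002085] 0.17155348838768728 111.12835617232143
[-0.02695606  0.19011718] 0.1920186723891419 98.06998008260163
[ 0.05163042 -0.0023483 ] 0.051683798638058026 -2.6041795722495986
[-0.00020562 -0.00031365] 0.00037504528575589563 -123.24767426162394
0 205 [ 0.67  0.59 -0.6   2.08  0.55  0.64 -1.44]
0 220 [ 0.74  0.62 -0.64  2.03  0.59  0.68 -1.16]
0 235 [ 0.79  0.68 -0.7   1.97  0.65  0.73 -0.91]
0 250 [ 0.83  0.73 -0.75  1.9   0.7   0.79 -0.66]
0 265 [ 0.84  0.79 -0.79  1.83  0.74  0.85 -0.41]
0 280 [ 0.82  0.83 -0.82  1.76  0.77  0.9  -0.17]
0 295 [ 0.8   0.87 -0.84  1.7   0.79  0.94  0.08]
0 310 [ 0.77  0.91 -0.87  1.65  0.82  0.98  0.31]
0 325 [ 0.74  0.95 -0.9   1.61  0.85  1.02  0.52]
1 205 [ 1.13  1.04 -1.31  2.07  1.19  1.12  1.23]
1 220 [ 1.15  1.07 -1.31  2.02  1.19  1.14  1.55]
1 235 [ 1.15  1.1  -1.31  1.96  1.2   1.17  1.86]
1 250 [-0.53  0.98  1.13  1.95 -1.09  1.   -2.36]
1 265 [-0.39  0.85  0.9   1.87 -0.87  0.87 -2.27]
1 280 [-0.39  0.88  0.9   1.81 -0.88  0.91 -2.04]
1 295 [-0.26  0.81  0.68  1.74 -0.66  0.84 -1.98]
1 310 [ 0.42  0.74 -0.33  1.66  0.31  0.79 -2.49]
1 325 [ 0.42  0.77 -0.39  1.62  0.37  0.82 -2.3 ]
```

```bash
cat >> h.py <<'E'
c0=np.array([.56976,-.06890])
def pose(th,s,z=.022,r=.095):
    a=np.radians(th); er=np.array([np.cos(a),np.sin(a)]); et=np.array([-er[1],er[0]])
    return [*(c0+r*er+s*et),z],tool(c0,th)
E
python3 - <<'E'
from h import *
P,q=pose(222.3,-.045,.22); manip.move_pose(P,q)
Wc=viewer.get_calibration("wrist"); im=viewer.get_image("wrist"); cv2.imwrite("pics/w0.png",im[:,:,::-1])
print(Wc, manip.current_clock(), manip.current_tool_pos(),P, effector.close(5), manip.current_finger_gap(), manip.current_clock())
np.save("w0.npy",Wc,allow_pickle=True)
E
```

```text
{'vfov': 65.70646984690485, 'cx': 256.93437207469367, 'cy': 193.80674894058834, 'eye': array([ 0.52486667, -0.04989719,  0.37705909]), 'attitude': array([ 0.90488363, -0.40143557, -0.05667223,  0.12970492])} 2.35 [ 0.46923093 -0.1007799   0.2199181 ] [np.float64(0.46920948286909236), np.float64(-0.09955278950939106), 0.22] False 0.0007303158840943296 3.7833
```

View pics/w0.png

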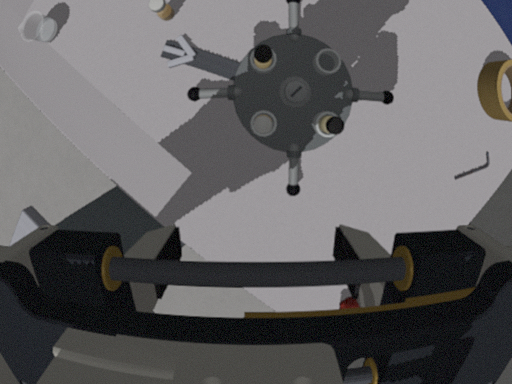

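The wrist view shows the carousel around (294,92) and the arrow around (180,52) at better resolution. I'll enlarge it to get the arrow bearing.

```bash
python3 - <<'E'
import cv2
im=cv2.imread("pics/w0.png")[30:90,150:250]
cv2.imwrite("pics/w0c.png",cv2.resize(im,None,fx=8,fy=8,interpolation=cv2.INTER_CUBIC))
E
```

```text
(no output)
```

View pics/w0c.png

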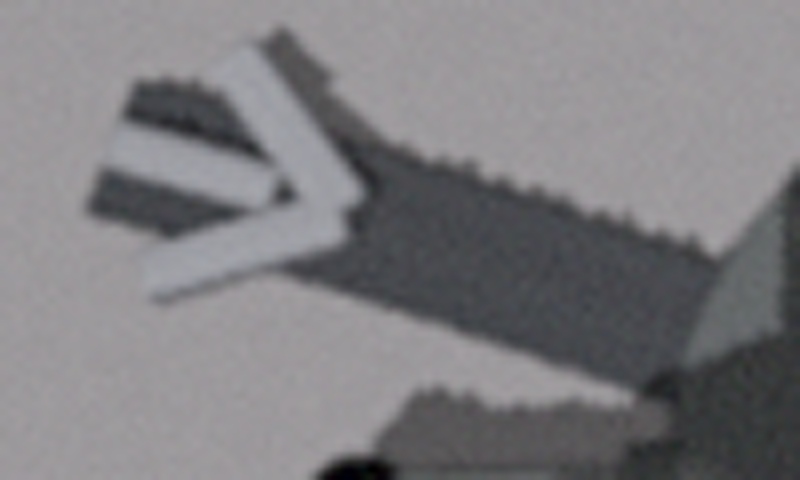

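```bash
python3 - <<'E'
from h import *
W=np.load("w0.npy",allow_pickle=True).item(); F=192/np.tan(np.radians(W["vfov"]/2)); Q=R.from_quat(W["attitude"])
def wr(p,z):
    d=np.array([p[0]-W["cx"],p[1]-W["cy"]]); r=np.hypot(*d); t=r/F
    v=Q.apply([*(d/r*np.sin(t)),np.cos(t)]); return (W["eye"]+v*(z-W["eye"][2])/v[2])[:2]
g=cv2.imread("pics/w0.png",0).astype(float)
B=[]
for u,v in ((194,94),(387,97),(293,189)):
    yy,xx=np.mgrid[v-8:v+9,u-8:u+9]; k=np.clip(40-g[v-8:v+9,u-8:u+9],0,None); B.append(wr((np.sum(k*xx)/k.sum(),np.sum(k*yy)/k.sum()),.024))
B=np.array(B); c=(B[0]+B[1])/2; d=B-c; an=np.degrees(np.arctan2(d[:,1],d[:,0]))%360
print("axis",c,"ang",an,np.hypot(*d.T))
d=B[0]-B[1];print("line",np.degrees(np.arctan2(d[1],d[0])))
o=lambda x,y:(150+x/8-.44,30+y/8-.44)
pts=np.array([wr(o(*p),.012) for p in ((115,143),(190,165),(357,213))])
for p in pts: w=p-c; print(np.hypot(*w),np.degrees(np.arctan2(w[1],w[0])))
w=pts[0]-pts[2];print("arrow dir",np.degrees(np.arctan2(w[1],w[0])))
# IK check
last=None
for th in range(222,342,10):
    q=manip.solve_ik(*pose(th,-.026)); print(th,None if q is None else np.round(q,2))
E
```

```text
axis [ 0.57077222 -0.06831527] ang [132.49698739 312.49698739 222.54654814] [0.11888101 0.11888101 0.11914382]
line 132.49698739302065
0.17103215271228747 111.08706186766585
0.15776914381477236 111.1042489834816
0.12928267873293123 110.92733488444122
arrow dir 111.58165837740398
222 [ 0.8   0.66 -0.77  2.06  0.71  0.71 -1.27]
232 [ 0.84  0.69 -0.8   2.03  0.74  0.74 -1.09]
242 [ 0.88  0.72 -0.83  1.99  0.77  0.78 -0.91]
252 [ 0.9   0.76 -0.87  1.95  0.8   0.82 -0.74]
262 [ 0.92  0.8  -0.9   1.91  0.84  0.86 -0.57]
272 [ 0.93  0.84 -0.94  1.87  0.87  0.9  -0.4 ]
282 [ 0.93  0.88 -0.97  1.82  0.9   0.95 -0.24]
292 [ 0.93  0.93 -1.    1.78  0.93  0.99 -0.08]
302 [ 0.92  0.96 -1.03  1.74  0.96  1.03  0.08]
312 [ 0.91  1.   -1.06  1.7   0.99  1.07  0.24]
322 [ 0.89  1.03 -1.09  1.67  1.02  1.11  0.4 ]
332 [ 0.87  1.06 -1.12  1.64  1.04  1.14  0.55]
```

```bash
python3 - <<'E'
from h import *
manip.servo_line(*pose(222.3,-.045,.10),vel=.2)
manip.servo_line(*pose(222.3,-.045),vel=.1)
print(manip.current_clock(),manip.current_force())
manip.servo_line(*pose(222.3,-.027),vel=.05)
for th in np.linspace(222.3,326,11)[1:]:
    manip.servo_line(*pose(th,-.026),vel=.07)
    F=manip.current_force(); print(round(th),np.round(F,1))
    if np.linalg.norm(F)>15: break
manip.sleep(.2)
im=viewer.get_image("top"); cv2.imwrite("pics/t1.png",im[:,:,::-1])
cv2.imwrite("pics/t1c.png",cv2.resize(im[120:260,170:350,::-1],None,fx=4,fy=4,interpolation=cv2.INTER_CUBIC)); print(manip.current_clock())
E
```

```text
5.4667 [-0.01376352 -0.04604925  0.18696351]
233 [ 0.5 -0.   0.5]
243 [-0.   0.5 -0.4]
253 [ 0.   1.2 -0.5]
264 [-0.  -0.5  0.3]
274 [0.5 0.4 0.2]
285 [-0.3 -0.2  0.4]
295 [-0.6 -0.1 -0.7]
305 [0.  0.4 0.3]
316 [-0.1 -0.6 -0.5]
326 [ 0.5 -0.6  0.4]
10.3167
```

View pics/t1c.png

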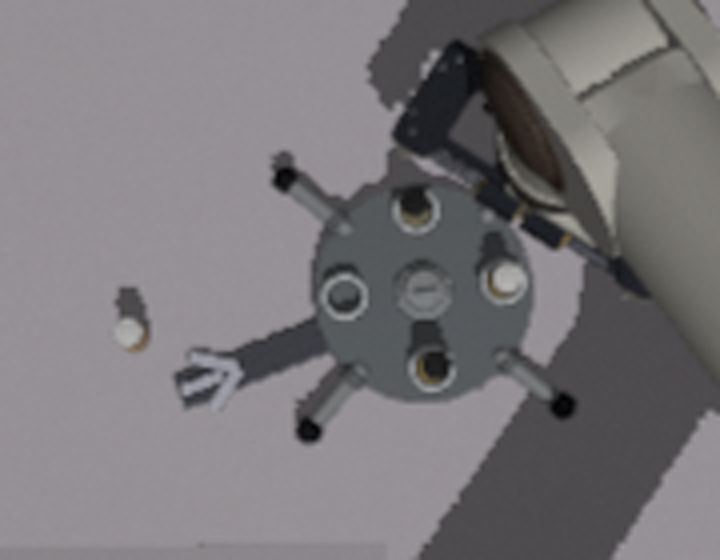

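The carousel turned and all the vials are still seated. The empty cup is at (345,296), about 15–20° short. I'll measure from the visible balls at (285,178), (308,430) and (563,405).

```bash
cat >> h.py <<'E'
def mod(im,balls):   # carousel angle minus arrow, deg, from the visible balls
    g=cv2.cvtColor(im,cv2.COLOR_RGB2GRAY).astype(float); out=[]
    for u,v in balls:
        u0,v0=int(round(u)),int(round(v)); yy,xx=np.mgrid[v0-4:v0+5,u0-4:u0+5]; k=np.clip(45-g[v0-4:v0+5,u0-4:u0+5],0,None)
        w=ray((np.sum(k*xx)/k.sum(),np.sum(k*yy)/k.sum()),.024)[:2]-c0
        out.append((np.degrees(np.arctan2(w[1],w[0]))%90,np.hypot(*w)))
    return np.array(out)
E
python3 - <<'E'
from h import *
im=cv2.imread("pics/t1.png")[:,:,::-1].copy()
print(mod(im,[(170+x/4-.4,120+y/4-.4) for x,y in((285,178),(308,430),(563,405))]))
E
```

```text
[[49.14889586  0.11893906]
 [49.58920652  0.11831158]
 [49.33144727  0.11898532]]
```

```bash
python3 - <<'E'
from h import *
def balls(m): return [proj([*(c0+.119*np.array([np.cos(np.radians(m+k)),np.sin(np.radians(m+k))])),.024]) for k in (0,90,180)]
for th in (333,338,341): manip.servo_line(*pose(th,-.026),vel=.03)
manip.sleep(.3); im=viewer.get_image("top"); r=mod(im,balls(64.3)); print(r)
m=r[:,0].mean(); 
if abs(m-64.3)<1.5 and np.ptp(r[:,0])<1.2:
    manip.servo_line(*pose(341+66.1-m,-.026),vel=.015); manip.sleep(.3)
    im=viewer.get_image("top"); print(mod(im,balls(66.1)))
cv2.imwrite("pics/t2.png",im[:,:,::-1]); print(manip.current_clock())
E
```

```text
[[63.99934592  0.11842293]
 [64.2832756   0.11843486]
 [63.98974469  0.11905311]]
[[65.98803201  0.11888292]
 [66.17610153  0.11871477]
 [66.01099148  0.11907398]]
12.7083
```

```bash
python3 - <<'E'
from h import *
manip.servo_line(*pose(343,-.05),vel=.05)
manip.servo_line(*pose(343,-.05,.20),vel=.15)
manip.move_pose([.45,-.25,.3],tool(c0,300)); manip.sleep(.3)
im=viewer.get_image("top")
b=[proj([*(c0+.119*np.array([np.cos(np.radians(66.1+k)),np.sin(np.radians(66.1+k))])),.024]) for k in (0,90,180,270)]
print(mod(im,b),manip.current_clock(),manip.current_force())
cv2.imwrite("pics/t3.png",im[:,:,::-1])
cv2.imwrite("pics/t3c.png",cv2.resize(im[140:250,190:330,::-1],None,fx=5.5,fy=5.4,interpolation=cv2.INTER_CUBIC))
E
```

```text
[[65.975937    0.11888099]
 [66.15094582  0.11880064]
 [66.00944215  0.11913853]
 [66.53773856  0.11901327]] 15.9917 [-0.23144569  0.02218382 -1.13821518]
```

View pics/t3c.png

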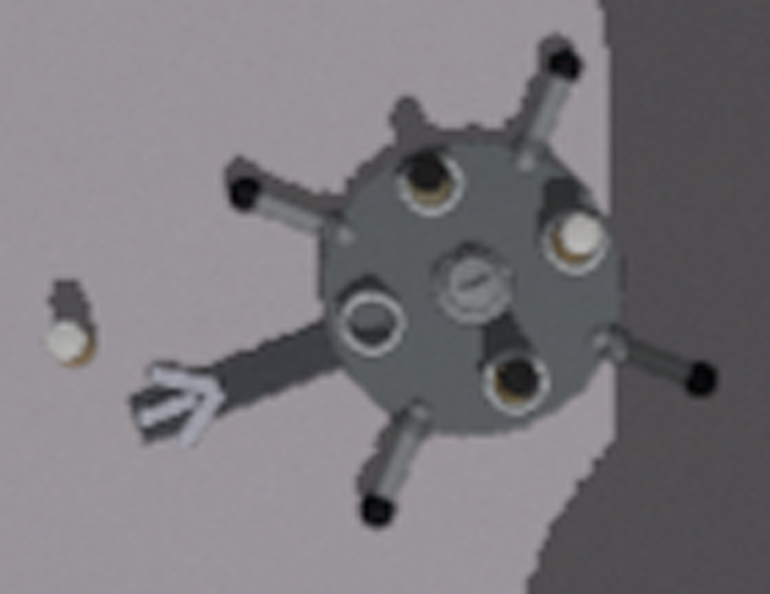

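The top view shows the vials seated and the empty cup facing the arrow. I'll take one close wrist view to confirm the bearing to within a degree.

```bash
python3 - <<'E'
from h import *
manip.move_pose([.52,.04,.22],pose(222.3,0)[1]); manip.sleep(.3)
W=viewer.get_calibration("wrist"); im=viewer.get_image("wrist"); np.save("w1.npy",W,allow_pickle=True)
cv2.imwrite("pics/w1.png",im[:,:,::-1])
F=192/np.tan(np.radians(W["vfov"]/2)); Q=R.from_quat(W["attitude"])
def pr(P):
    v=Q.inv().apply(np.asarray(P)-W["eye"]); t=np.arctan2(np.hypot(v[0],v[1]),v[2]); return v[:2]/np.hypot(v[0],v[1])*t*F+[W["cx"],W["cy"]]
a=np.radians(111.1); tip=np.array([.5705-.0475,-.0685+.1231,.012]); 
u,v=np.round(pr([.57,-.0686,.024])).astype(int),np.round(pr(tip)).astype(int); print(u,v,manip.current_clock())
x0,y0=np.maximum(np.minimum(u,v)-45,0); x1,y1=np.maximum(u,v)+45; print(x0,y0,x1,y1)
cr=im[y0:y1,x0:x1,::-1]; s=min(800/cr.shape[1],600/cr.shape[0]); print(s,cr.shape)
cv2.imwrite("pics/w1c.png",cv2.resize(cr,None,fx=s,fy=s,interpolation=cv2.INTER_CUBIC))
E
```

```text
[345 200] [249 160] 17.9167
204 115 390 245
4.301075268817204 (130, 186, 3)
```

View pics/w1c.png

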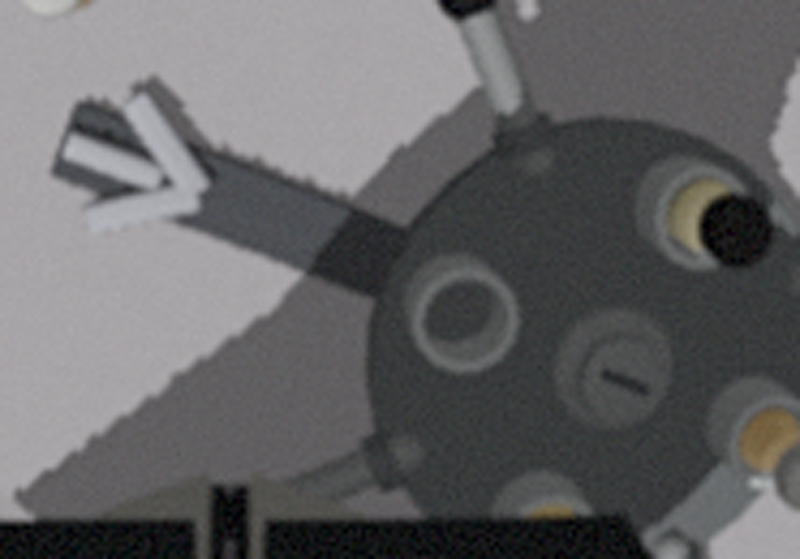

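```bash
python3 - <<'E'
from h import *
W=np.load("w1.npy",allow_pickle=True).item(); F=192/np.tan(np.radians(W["vfov"]/2)); Q=R.from_quat(W["attitude"])
def wr(p,z):
    p=np.array(p)/4.301+[204-.38,115-.38]; d=p-[W["cx"],W["cy"]]; r=np.hypot(*d); t=r/F
    v=Q.apply([*(d/r*np.sin(t)),np.cos(t)]); return (W["eye"]+v*(z-W["eye"][2])/v[2])[:2]
A=[wr(p,.012) for p in ((69,145),(114,157),(207,188))]; cup=wr((465,318),.044)
# tongue edges at z=.006: lower edge pts, upper edge pts
L=[wr(p,.006) for p in ((55,172),(375,297))]; U=[wr(p,.006) for p in ((82,102),(405,228))]
dg=lambda w:np.degrees(np.arctan2(w[1],w[0]))
print("edges",dg(L[0]-L[1]),"(lower)",dg(U[0]-U[1]),"width",np.linalg.norm(U[0]-L[0]))
# axis = on the cup's ray 52 mm inward at carousel angle 111.06; compare with c0
a=np.radians(111.1); c1=cup-.052*np.array([np.cos(a),np.sin(a)]); print("axis",c1,c0)
for c in (c1,c0,np.array([.5708,-.0683])): print([(round(float(np.hypot(*(p-c))),4),round(float(dg(p-c)),2)) for p in A+[cup]])
E
```

```text
edges 110.43536625961038 (lower) 110.73502168069739 width 0.022294826085521646
axis [ 0.57075478 -0.06706904] [ 0.56976 -0.0689 ]
[(0.1706, 111.03), (0.1572, 110.55), (0.1289, 109.95), (0.052, 111.1)]
[(0.172, 110.5), (0.1586, 109.98), (0.1303, 109.26), (0.0534, 109.4)]
[(0.1718, 110.89), (0.1584, 110.41), (0.1301, 109.78), (0.0532, 110.67)]
```

```bash
python3 - <<'E'
from bench import manip
print(manip.hand_in(), manip.current_clock())
E
```

```text
the job is handed in; nothing more can be done
the job is handed in; nothing more can be done
```

I turned the carousel by one spoke until its empty cup lined up with the arrow, to within about 1° by my measurements. The other vials are still seated, and I handed the job in about 18 s in, with the arm clear of everything.

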